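# Show the round seal to the inspection camera

## Task

First slide the inspection camera's carriage along its rail, away from the stamp stand, until it is fully home against the far end stop. Then take the large round seal out of the stamp stand and hold it up in the air in front of the lens, its round printing face squarely towards the lens, centred on the camera's line of sight (which slopes downwards) and about 8 cm from the lens. The job finishes with the gripper still holding the seal there, steady and touching nothing else, the carriage still against its stop; leave the other two stamps, the stapler and the ink pad where they are.

Things in the scene. Friction and masses are not known exactly. Their poses are not given: they have to be found in the camera images.
- carriage (a joint): position of the camera carriage along its rail, m. As it grows the carriage moves level along the lens's +y axis (to the robot's left); 0 is the end near the stamp stand, 0.186 is fully home against the far end stop. Starts between 0 and 0.06; friction about 2 N; stays where it is left
- carriage_grip (a point): on the axis of the carriage's upright steel pull post, 72 mm above the table. The post is round, 18 mm in diameter and 50 mm tall; its top is 23 mm above this point and the carriage's black plate 27 mm below it. Free all round; the camera's post stands on the same plate 110 mm farther in the slide direction
- lens (a point): centre of the front glass of the carriage's camera, a white box 62 mm wide, 50 deep, 46 high with a black lens barrel 34 mm in diameter, on a steel post; about 217 mm above the table. Axes: it looks along -x, roughly towards the robot and sloping 0.436 rad (25 degrees) down; +y is level, along the slide; z is square to both, mostly up. Moves with the carriage
- seal: the large round seal, a loose hand stamp, 0.12 kg, lying level in open V notches on the stand's two bars; lifts straight out. Wooden handle 22 mm in diameter, round black head 44 mm in diameter, 19 mm long at its +x end, 29 mm end knob, 125 mm in all. Origin on the handle's axis, midway between the bars (62 mm clear), 75 mm above the table: grip here. +x points to the printing face. Its notch varies
- seal_face (a point): centre of the seal's flat round printing face, 65 mm from the seal's origin along its +x axis
- stand: the fixed wooden stamp stand: a foot 110 x 230 x 12 mm with two upright notched bars, at x = -35 and +35 mm, 8 mm thick, running along its y, the notches' tops 75 mm high. Origin at the centre of its underside; the stamps lie along its x with their heads towards +x, at y = -72, 0 and 72 mm
- rig: the fixed rail unit that carries the camera carriage. Origin at the centre of its underside, y along the slide. The rail's base is 370 x 90 mm and 12 mm thick, with end stops up to 46 mm high
- oblong_stamp: bystander: stamp with the same handle but an oblong head 50 x 20 mm, in the stand. Origin on its handle's axis as for the seal
- small_stamp: bystander: stamp with the same handle but a small round head 27 mm in diameter, in the stand. Origin on its handle's axis as for the seal
- stapler: bystander: black and grey stapler 140 x 34 x 51 mm lying on the table. Origin at the centre of its underside
- ink_pad: bystander: flat metal ink pad 90 x 130 x 16 mm on the table. Origin at the centre of its underside
Mind the look-alikes: they are no part of the job. What is shaped like the seal but orange or red is not meant.

How it is judged:
By the outcome, as a careful person would: the job done as asked, in the order asked, and still so for the second after the job is handed in, while the arm keeps its last pose, push and grip.
It also fails if it takes over 61 s, if anything falls off the work surface, if the arm or the gripper's body presses on something with over 40 N, if the wrist force passes 120 N, or if a joint passes its speed limit or range.

## Robot

A 7-joint arm with a two-finger parallel gripper is mounted at the origin on the work surface. World frame = base frame: x ahead of the robot, y to its left, z up, the work surface at z = 0. Lengths are in m, angles in degrees, forces in N, time in s.
With the tool pointing down it reaches from about 0.4 to 0.925 m from the base axis. Payload 4.1 kg.
Tool frame: the origin (TCP) lies midway between the tips of the shut fingers; the grasp point (between the pads) lies 19 mm behind it; z points along the fingers, y is the line along which they close (so a half turn about z gives the same grasp; the last joint's range is limited). The gripper opens to 85 mm and grips with 20 to 120 N. Pads are 22 mm wide; open, the fingers measure 114 mm over their backs; the gripper's body (76 mm by 85 mm) begins 54 mm behind the grasp point. The pads swing forward as they close: fully open they stand 13 mm farther back than shut.
Start: joints at [-81.876, 22.827, 2.584, 88.041, -1.071, 69.15, -2.905], TCP at [0.155, 0.631, 0.231] pointing down, gripper open.
Joint ranges: [-161.44, 161.44], [-28.35, 127.94], [-78.24, 83.42], [0, 140.83], [-78.03, 258.03], [13.02, 114.36], [-168.23, 168.23]. Speed limits (degrees/s): [147.25, 147.25, 180, 180, 180, 180, 180].

## Interface

Orientations are given as a 3x3 rotation matrix whose columns are the frame's x, y, z axes.
In Python, from bench import read_state, grab_frame, camera_params, env gives the robot as it stands.
- The arm moves only by the shell command python3 -m crank 'ROWS' [FORCE]. ROWS is a JSON object of lists of equal length, an entry for each row: "xyz": the shift along the tool's x, y, z in mm, a list of three; "twist": the turn, a rotation vector about the tool's x, y, z in rad, a list of three; "claw": the finger opening in mm, from 0 to 85.4. A call has 1 to 5 rows; each row is the pose to reach, as a shift and turn from the pose commanded when the call began, along the tool's axes at that moment; what a row does not reach only later rows make up. A row lasts 1/8 s, in which the tool goes at most 62.5 mm and 10.7 degrees, less where a joint would pass 70% of its speed; a pose out of reach is approached as far as the arm can. A call with a gripper value outside its range is refused whole. The fingers move at their own pace and stop on an object; FORCE is the grip in N (left out, the last holds). Time passes only in rows, so rows that repeat a pose let the fingers close. It gives the time, the measured TCP pose, the force, the opening and the grip force at its end, in the units of the state.
- read_state(): the state, without advancing time (a new reading comes with each control period).
- grab_frame(name): name is "scene" or "top" or "wrist"; returns the picture (480x640x3 uint8, red, green, blue); there is no depth.
- camera_params(name): a dict with "camera_matrix" (3x3 intrinsics, pixels), "pose" (4x4, takes a point from camera to world coordinates). Camera axes: x right, y down, z forward; pixel columns grow to the right and rows downward; lengths in m; the calibration is good to about 2 mm. A picture is of the moment at which its call begins: read the wrist's pose just before it. camera_params takes no time and is no camera call; for the wrist camera it gives the pose at the moment of the call.
- env.sign_off(): hands the job in; it is judged then, once.
The state is a dict: "time_s": time; "joints": joint angles; "joint_vel": joint speeds; "joint_torque": joint torques, N m; "ee_pos": TCP position; "eef_rot": TCP orientation; "force": force on the tool from outside, world axes, zero at the start; "ft_torque": the same for the moment, N m; "gripper_width": opening from 0.0 (shut) to 1.0 (fully open); "grip_force": force on a finger pad.
Only numpy, scipy, OpenCV 4.12 (cv2) and the standard library are available. Lean on these libraries where they do the work, as an engineer would, in place of code of your own. Each camera call takes 0.05 s, during which the arm holds its last target. There are 200 camera calls.

## Working session

There is one attempt and no reset: what is moved stays moved. The work goes in short steps, Python scripts to look and compute and a shell command to move; the robot and the scene stay as the last step left them, time stands still between calls to the robot, and variables do not carry over. Pictures are saved under pics/ and viewed, at most 10 in all, crops included, and the job is handed in when it is done.

```bash
mkdir -p pics; ls
python3 - <<'E'
from bench import *
import cv2,numpy as np
np.set_printoptions(precision=4,suppress=True)
for n in ["scene","top"]:
    im=grab_frame(n); cv2.imwrite(f"pics/{n}0.png",im[:,:,::-1])
    p=camera_params(n); print(n,np.array(p["camera_matrix"]),np.array(p["pose"]))
s=read_state(); print({k:np.round(v,3) for k,v in s.items()})
E
```

```text
pics
scene [[495.504    0.     322.4033]
 [  0.     495.504  243.2679]
 [  0.       0.       1.    ]] [[ 0.2263  0.8383 -0.4961  1.0351]
 [ 0.974  -0.1979  0.11   -0.0402]
 [-0.006  -0.5081 -0.8613  1.0359]
 [ 0.      0.      0.      1.    ]]
top [[549.066    0.     321.0809]
 [  0.     549.066  235.6777]
 [  0.       0.       1.    ]] [[-0.022  -0.9952  0.095   0.4094]
 [-0.9998  0.0219 -0.0022  0.0525]
 [ 0.0001 -0.095  -0.9955  1.54  ]
 [ 0.      0.      0.      1.    ]]
{'time_s': np.float64(0.1), 'joints': array([-81.877,  22.867,   2.58 ,  88.107,  -1.072,  69.15 ,  -2.904]), 'joint_vel': array([ 0.135, -0.114,  0.013, -0.059, -0.037,  0.044,  0.069]), 'joint_torque': array([  0.004, -47.626,   1.37 , -25.495,   0.012,   0.005,   0.   ]), 'ee_pos': array([0.155, 0.631, 0.23 ]), 'eef_rot': array([[-0.971,  0.238, -0.   ],
       [ 0.238,  0.971, -0.002],
       [-0.   , -0.002, -1.   ]]), 'force': array([-0.494, -0.871,  0.56 ]), 'ft_torque': array([ 0.045, -0.006,  0.057]), 'grip_force': np.float64(0.0), 'gripper_width': np.float64(0.998)}
```

View pics/scene0.png

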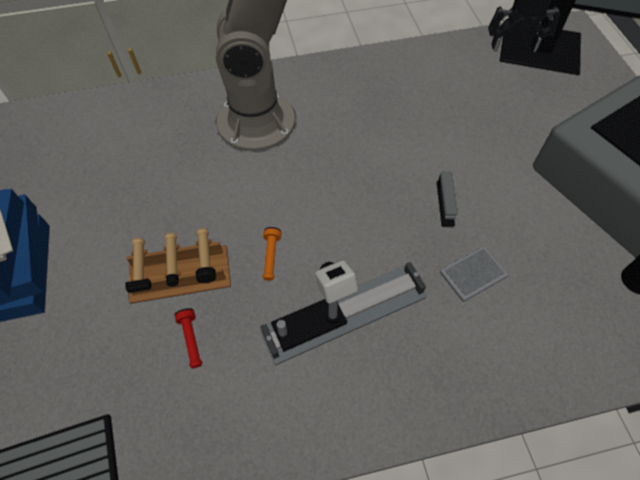

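View pics/top0.png

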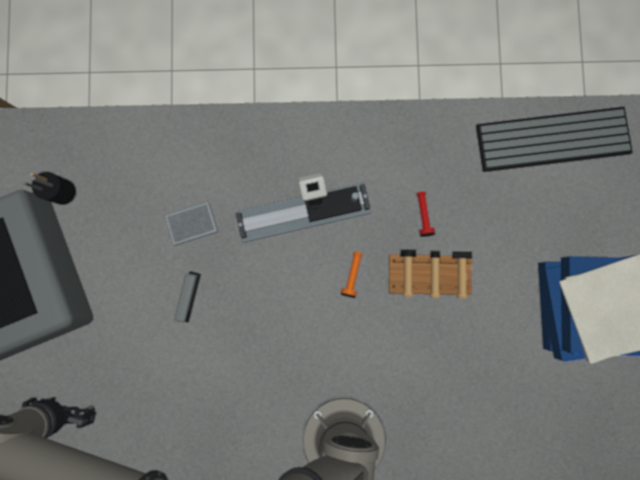

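The scene view shows the stand at (178,270) with heads: oblong (139,285), small round (171,280), large round (206,275). The rail runs from (268,340) to (415,277), with the pull post at (282,327). In the top view the stand is at (431,273), the seal at (408,270), and the post at about (357,196). I'll enlarge both.

Run:
```python
import cv2,numpy as np
a=cv2.imread("pics/top0.png")[175:305,230:480]; b=cv2.imread("pics/scene0.png")[225:365,120:430]
a=cv2.resize(a,(750,390),interpolation=3) 
cv2.imwrite("pics/topc.png",cv2.resize(cv2.imread("pics/top0.png")[175:305,230:480],None,fx=3.2,fy=3.2,interpolation=3))
cv2.imwrite("pics/scenec.png",cv2.resize(b,None,fx=2.5,fy=2.5,interpolation=3))
```

```text
(no output)
```

View pics/topc.png

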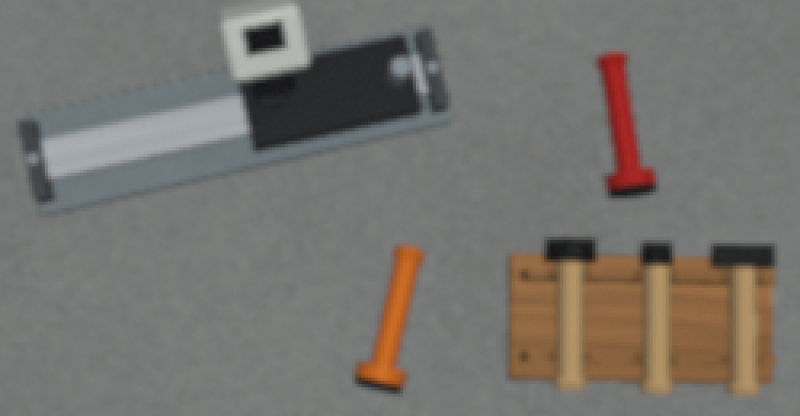

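View pics/scenec.png

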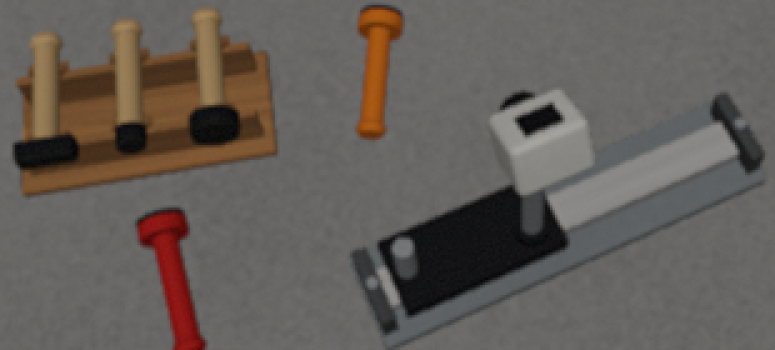

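```bash
cat > h.py <<'E'
from bench import *
import numpy as np, cv2
from scipy.spatial.transform import Rotation as R
np.set_printoptions(precision=4,suppress=True)
def ray(cam,uv,P=None):
    p=P or camera_params(cam); K=np.array(p["camera_matrix"]);T=np.array(p["pose"])
    d=T[:3,:3]@np.linalg.solve(K,[uv[0],uv[1],1]); return T[:3,3],d/np.linalg.norm(d)
def plane(cam,uv,z,P=None):
    o,d=ray(cam,uv,P); return o+d*(z-o[2])/d[2]
def tri(*rays):
    A=sum(np.eye(3)-np.outer(d,d) for o,d in rays); b=sum((np.eye(3)-np.outer(d,d))@o for o,d in rays)
    x=np.linalg.solve(A,b); return x,[np.linalg.norm((np.eye(3)-np.outer(d,d))@(x-o)) for o,d in rays]
def proj(cam,X,P=None):
    p=P or camera_params(cam);T=np.linalg.inv(np.array(p["pose"]));c=np.array(p["camera_matrix"])@(T[:3,:3]@X+T[:3,3]);return c[:2]/c[2]
E
python3 - <<'E'
from h import *
t=lambda x,y:(230+(x+.5)/3.2-.5,175+(y+.5)/3.2-.5)
s=lambda x,y:(120+(x+.5)/2.5-.5,225+(y+.5)/2.5-.5)
print("post tri",tri(ray("top",t(401,66)),ray("scene",s(403,243))),plane("top",t(401,66),.095),plane("scene",s(403,243),.095))
a,b=plane("top",t(40,214),.012),plane("top",t(449,121),.012);print("rail top",a,b,np.linalg.norm(a-b),np.degrees(np.arctan2(*(a-b)[1::-1])))
a,b=plane("scene",s(388,347),.012),plane("scene",s(764,180),.012);print("rail scene",a,b,np.linalg.norm(a-b),np.degrees(np.arctan2(*(b-a)[1::-1])))
for n,c in (("top",[t(571,372),t(570,290)]),("scene",[s(207,22),s(210.5,80)])):
    a,b=[plane(n,q,.075) for q in c]; print("handle",n,a,b,np.degrees(np.arctan2(*(b-a)[1::-1])))
# stand foot corners
c=[plane("top",t(*q),.012) for q in ((510,254),(510,378),(774,382),(774,256))];print("stand",*c,np.mean(c,0))
c=[plane("scene",s(*q),.012) for q in ((26,193),(276,154),(269,52))];print("stand",*c,(c[0]+c[2])/2, np.linalg.norm(c[0]-c[1]),np.degrees(np.arctan2(*(c[1]-c[0])[1::-1])))
E
```

```text
post tri (array([ 0.6533, -0.0432,  0.095 ]), [np.float64(2.987999656019658e-05), np.float64(2.987999656020924e-05)]) [ 0.6533 -0.0432  0.095 ] [ 0.6533 -0.0432  0.095 ]
rail top [0.5436 0.2699 0.012 ] [ 0.6176 -0.0894  0.012 ] 0.3668885511576588 101.63483083586608
rail scene [ 0.708  -0.0729  0.012 ] [0.6347 0.2845 0.012 ] 0.36482053861166824 101.58241473385254
handle top [ 0.3969 -0.1784  0.075 ] [ 0.4648 -0.1801  0.075 ] -1.418964835123619
handle scene [ 0.3936 -0.178   0.075 ] [ 0.4549 -0.1814  0.075 ] -3.180478503787659
stand [ 0.4997 -0.139   0.012 ] [ 0.3923 -0.1354  0.012 ] [ 0.3839 -0.3635  0.012 ] [ 0.4929 -0.3687  0.012 ] [ 0.4422 -0.2516  0.012 ]
stand [ 0.4951 -0.3649  0.012 ] [ 0.5081 -0.1406  0.012 ] [ 0.3991 -0.1327  0.012 ] [ 0.4471 -0.2488  0.012 ] 0.2246910042125463 86.68382115448063
```

```bash
python3 -m crank '{"xyz":[[0,0,-60],[-20,-15,-110],[-60,-50,-150],[-105,-90,-150],[-150,-125,-150]],"twist":[[0,0,0],[0,0,0],[0,0,-0.1],[0,0,-0.2],[0,0,-0.3]],"claw":[85,85,85,85,85]}'; python3 -c "
from h import *
print(read_state()['joints'])"
```

```text
time_s: 0.72
ee_pos: [0.2719, 0.4724, 0.3818]
eef_rot: [[-0.998, -0.063, 0.001], [-0.063, 0.998, 0.001], [-0.001, 0.001, -1.0]]
force: [1.9, 0.7, 0.0]
gripper_width: 0.999
grip_force: 0.0
[-69.6229   7.5656   5.7453  89.1549  -0.7486  83.2516  29.7488]
```

```bash
python3 -m crank '{"xyz":[[-35,-50,0],[-70,-100,0],[-105,-155,0],[-140,-210,0],[-175,-265,0]],"twist":[[0,0,-0.03],[0,0,-0.06],[0,0,-0.09],[0,0,-0.12],[0,0,-0.14]],"claw":[85,85,85,85,85]}'
python3 - <<'E'
from h import *
s=read_state(); r=s['eef_rot']; print(s['joints'], np.array(r).T@(np.array([.653,-.043,.38])-s['ee_pos'])*1000)
E
```

```text
time_s: 1.35
ee_pos: [0.4572, 0.2246, 0.3811]
eef_rot: [[-0.98, -0.199, -0.0], [-0.199, 0.98, 0.0], [0.0, 0.0, -1.0]]
force: [0.9, -0.1, -0.3]
gripper_width: 0.996
grip_force: 0.0
[-49.9999   3.6291  20.2976  93.826   -1.2876  82.7699  71.8998] [-138.642  -301.2469    0.9725]
```

```bash
python3 -m crank '{"xyz":[[-28,-55,0],[-56,-110,0],[-84,-170,0],[-112,-230,0],[-130,-280,0]],"twist":[[0,0,0],[0,0,0],[0,0,0],[0,0,0],[0,0,0]],"claw":[60,60,60,60,60]}'; python3 -m crank '{"xyz":[[-9,-21,0],[-9,-21,40],[-9,-21,80],[-9,-21,80]],"twist":[[0,0,0],[0,0,0],[0,0,0],[0,0,0]],"claw":[60,60,60,60]}';python3 - <<'E'
from h import *
s=read_state(); r=np.array(s['eef_rot']);p=camera_params("wrist"); print(s['joints'], r.T@(np.array([.653,-.043,.06])-s['ee_pos'])*1000)
im=grab_frame("wrist"); cv2.imwrite("pics/w1.png",im[:,:,::-1]); print(np.array(p["camera_matrix"]),np.array(p["pose"]))
print(proj("wrist",np.array([.653,-.043,.095]),p))
E
```

```text
time_s: 1.98
ee_pos: [0.6403, -0.0234, 0.3806]
eef_rot: [[-0.98, -0.199, -0.001], [-0.199, 0.98, 0.0], [0.001, 0.0, -1.0]]
force: [0.4, 0.1, 0.4]
gripper_width: 0.705
grip_force: 0.0
time_s: 2.48
ee_pos: [0.6501, -0.0403, 0.2974]
eef_rot: [[-0.98, -0.198, -0.008], [-0.198, 0.98, 0.0], [0.008, 0.002, -1.0]]
force: [1.0, 0.5, 0.8]
gripper_width: 0.701
grip_force: 0.0
[-22.6195  23.7009  31.9383  82.7711 -12.5429  77.5656 111.3686] [ -4.1578  -3.7127 237.3694]
[[339.4883   0.     318.1452]
 [  0.     339.4883 235.7663]
 [  0.       0.       1.    ]] [[-0.1973  0.9347  0.2956  0.5733]
 [ 0.9803  0.1878  0.0605 -0.0562]
 [ 0.0011  0.3017 -0.9534  0.4403]
 [ 0.      0.      0.      1.    ]]
[315.1501 209.7073]
```

View pics/w1.png

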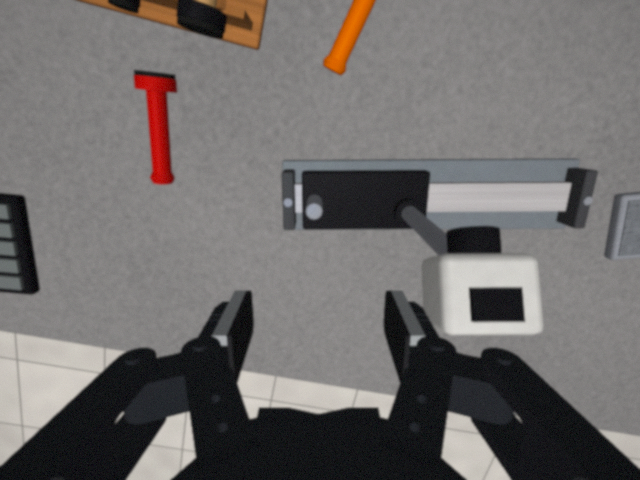

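The wrist view puts the post top at (314,207), against a predicted (315,210), and the rail runs along the image x axis. The camera box (490,290) is clear to the right, so I'll descend.

```bash
python3 -m crank '{"xyz":[[-2,-2,50],[-4,-4,100],[-4,-4,150],[-4,-4,190],[-4,-4,190]],"twist":[[0,0,0],[0,0,0],[0,0,0],[0,0,0],[0,0,0]],"claw":[50,50,50,50,50]}' 50
python3 - <<'E'
from h import *
s=read_state(); r=np.array(s['eef_rot']); print(s['joints'], r.T@(np.array([.653,-.043,.058])-s['ee_pos'])*1000)
E
```

```text
time_s: 3.15
ee_pos: [0.6562, -0.0435, 0.1101]
eef_rot: [[-0.98, -0.199, -0.004], [-0.199, 0.98, 0.0], [0.003, 0.001, -1.0]]
force: [0.2, 0.4, -0.4]
gripper_width: 0.587
grip_force: 0.0
[-19.9921  32.7483  28.4715  94.2732 -17.7543  57.7331 115.7356] [ 2.8654  1.1203 52.1479]
```

```bash
python3 -m crank '{"xyz":[[2,1,20],[2,1,50],[2,1,50],[2,1,50],[2,1,50]],"twist":[[0,0,0],[0,0,0],[0,0,0],[0,0,0],[0,0,0]],"claw":[50,50,5,5,5]}' 50;python3 -m crank '{"xyz":[[0,0,0],[0,0,0],[0,0,0]],"twist":[[0,0,0],[0,0,0],[0,0,0]],"claw":[5,5,5]}' 50
```

```text
time_s: 3.78
ee_pos: [0.6561, -0.0437, 0.0631]
eef_rot: [[-0.98, -0.198, 0.003], [-0.198, 0.98, 0.0], [-0.003, -0.0, -1.0]]
force: [-0.6, 0.2, 1.6]
gripper_width: 0.195
grip_force: 49.0
time_s: 4.15
ee_pos: [0.6561, -0.0437, 0.063]
eef_rot: [[-0.98, -0.198, 0.003], [-0.198, 0.98, 0.0], [-0.003, -0.0, -1.0]]
force: [-1.3, 0.1, 5.6]
gripper_width: 0.193
grip_force: 49.5
```

```bash
python3 -m crank '{"xyz":[[0,15,0],[0,40,0],[0,70,0],[0,100,0],[0,120,0]],"twist":[[0,0,0],[0,0,0],[0,0,0],[0,0,0],[0,0,0]],"claw":[5,5,5,5,5]}' 50;python3 -m crank '{"xyz":[[0,3,0],[0,6,0],[0,9,0],[0,12,0]],"twist":[[0,0,0],[0,0,0],[0,0,0],[0,0,0]],"claw":[5,5,5,5]}' 50
```

```text
time_s: 4.78
ee_pos: [0.6314, 0.0753, 0.063]
eef_rot: [[-0.98, -0.199, 0.001], [-0.199, 0.98, -0.0], [-0.001, -0.0, -1.0]]
force: [-0.8, -3.3, 8.5]
gripper_width: 0.192
grip_force: 50.4
time_s: 5.28
ee_pos: [0.6292, 0.0858, 0.063]
eef_rot: [[-0.98, -0.198, 0.001], [-0.198, 0.98, -0.0], [-0.001, -0.0, -1.0]]
force: [-1.9, -2.8, 9.1]
gripper_width: 0.194
grip_force: 50.4
```

```bash
for i in 1; do python3 -m crank '{"xyz":[[0,4,0],[0,8,0],[0,12,0],[0,16,0],[0,20,0]],"twist":[[0,0,0],[0,0,0],[0,0,0],[0,0,0],[0,0,0]],"claw":[5,5,5,5,5]}' 50; done;python3 -m crank '{"xyz":[[0,3,0],[0,6,0],[0,9,0]],"twist":[[0,0,0],[0,0,0],[0,0,0]],"claw":[5,5,5]}' 50
```

```text
time_s: 5.9
ee_pos: [0.6252, 0.1053, 0.063]
eef_rot: [[-0.98, -0.198, 0.001], [-0.198, 0.98, -0.0], [-0.001, -0.0, -1.0]]
force: [-2.6, -1.9, 9.6]
gripper_width: 0.197
grip_force: 50.4
time_s: 6.28
ee_pos: [0.6233, 0.1141, 0.063]
eef_rot: [[-0.98, -0.198, 0.001], [-0.198, 0.98, -0.0], [-0.001, -0.0, -1.0]]
force: [-2.6, -2.4, 9.3]
gripper_width: 0.199
grip_force: 50.5
```

```bash
python3 -m crank '{"xyz":[[0,3,0],[0,6,0],[0,9,0],[0,12,0]],"twist":[[0,0,0],[0,0,0],[0,0,0],[0,0,0]],"claw":[5,5,5,5]}' 50;python3 -m crank '{"xyz":[[0,3,0],[0,6,0],[0,9,0],[0,9,0]],"twist":[[0,0,0],[0,0,0],[0,0,0],[0,0,0]],"claw":[5,5,5,5]}' 50
```

```text
time_s: 6.78
ee_pos: [0.6209, 0.1259, 0.063]
eef_rot: [[-0.98, -0.198, 0.001], [-0.198, 0.98, -0.0], [-0.001, -0.0, -1.0]]
force: [-1.7, -3.5, 10.7]
gripper_width: 0.197
grip_force: 50.5
time_s: 7.28
ee_pos: [0.6199, 0.1308, 0.063]
eef_rot: [[-0.981, -0.196, 0.002], [-0.196, 0.981, -0.005], [-0.001, -0.005, -1.0]]
force: [-0.8, -7.9, 8.8]
gripper_width: 0.192
grip_force: 50.5
```

```bash
python3 -m crank '{"xyz":[[0,2,0],[0,4,0],[0,4,0],[0,4,0]],"twist":[[0,0,0],[0,0,0],[0,0,0],[0,0,0]],"claw":[5,5,5,5]}' 50
python3 - <<'E'
from h import *
for n in ("top","wrist"):
    p=camera_params(n); im=grab_frame(n); cv2.imwrite(f"pics/{n}2.png",im[:,:,::-1]);
    if n=="top": cv2.imwrite("pics/top2c.png",cv2.resize(im[175:265,225:385,::-1],None,fx=5,fy=5,interpolation=3))
E
```

```text
time_s: 7.78
ee_pos: [0.6199, 0.1308, 0.063]
eef_rot: [[-0.981, -0.194, 0.004], [-0.194, 0.981, -0.009], [-0.002, -0.009, -1.0]]
force: [1.2, -13.5, 6.8]
gripper_width: 0.192
grip_force: 50.7
```

View pics/top2c.png

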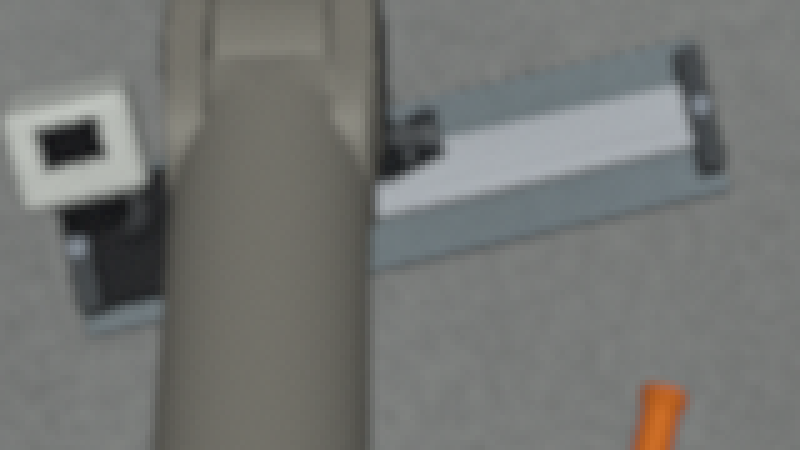

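The top crop shows the black plate hard against the left end stop at (85,265), with clear rail behind it. The carriage is home, held with 13 N of push. I'll relax, open and lift.

```bash
python3 -m crank '{"xyz":[[0,-4,0],[0,-6,0],[0,-6,0],[0,-6,0],[0,-6,0]],"twist":[[0,0,0],[0,0,0],[0,0,0],[0,0,0],[0,0,0]],"claw":[5,5,50,50,50]}' 50;python3 -m crank '{"xyz":[[0,0,0],[0,0,-40],[0,0,-90],[0,0,-150],[30,0,-200]],"twist":[[0,0,0],[0,0,0],[0,0,0],[0,0,0],[0,0,0]],"claw":[50,50,50,50,50]}' 50; python3 -m crank '{"xyz":[[50,0,-20],[100,10,-20],[145,20,-20],[190,30,-20],[210,40,-20]],"twist":[[0,0,0],[0,-0.1,0],[0,-0.25,0],[0,-0.4,0],[0,-0.436,0]],"claw":[50,50,50,50,50]}' 50
python3 - <<'E'
from h import *
s=read_state();p=camera_params("wrist"); im=grab_frame("wrist");cv2.imwrite("pics/w3.png",im[:,:,::-1]); print(s['joints'])
import pickle; pickle.dump(p,open("w3.pkl","wb"))
E
```

```text
time_s: 8.5
ee_pos: [0.6186, 0.1339, 0.0608]
eef_rot: [[-0.98, -0.199, -0.001], [-0.199, 0.98, 0.0], [0.001, 0.001, -1.0]]
force: [-0.4, 0.2, 1.0]
gripper_width: 0.582
grip_force: 0.0
time_s: 9.12
ee_pos: [0.5911, 0.1275, 0.2636]
eef_rot: [[-0.98, -0.198, 0.003], [-0.198, 0.98, 0.0], [-0.003, -0.0, -1.0]]
force: [-1.0, 0.6, 0.5]
gripper_width: 0.589
grip_force: 0.0
time_s: 9.75
ee_pos: [0.3715, 0.1231, 0.2792]
eef_rot: [[-0.888, -0.201, 0.414], [-0.181, 0.98, 0.086], [-0.423, 0.001, -0.906]]
force: [1.1, -0.1, 0.1]
gripper_width: 0.587
grip_force: 0.0
[-52.7692 -25.6308  14.0002 132.0547  21.9419  52.0992  52.2482]
```

View pics/w3.png

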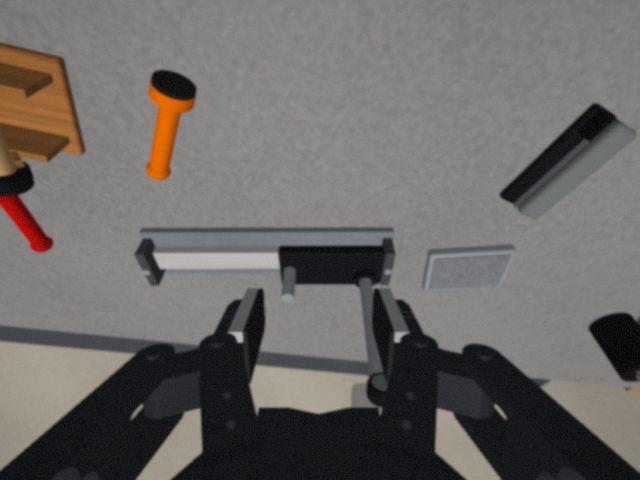

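The lens barrel front shows at about (379,388), partly hidden by the right finger. I'll get two unobstructed views from better poses.

```bash
python3 -m crank '{"xyz":[[-15,20,-15],[-30,50,-30],[-40,80,-40],[-40,110,-40],[-40,110,-40]],"twist":[[0,0,0],[0,-0.1,0],[0,-0.2,0],[0,-0.3,0],[0,-0.3,0]],"claw":[85,85,85,85,85]}' 50
cat > snap.py <<'E'
from h import *
import sys,pickle
s=read_state();p=camera_params("wrist"); im=grab_frame("wrist");n=sys.argv[1];cv2.imwrite(f"pics/{n}.png",im[:,:,::-1]);pickle.dump(p,open(n+".pkl","wb"));print(s['joints'])
E
python3 snap.py w4; python3 -m crank '{"xyz":[[0,-50,0],[0,-110,0],[0,-150,0],[0,-150,0]],"twist":[[0,0,0],[0,0,0],[0,0,0],[0,0,0]],"claw":[85,85,85,85]}'; python3 snap.py w5
python3 - <<'E'
import cv2,numpy as np
cv2.imwrite("pics/w45.png",np.hstack([cv2.imread(f"pics/{n}.png")[180:480,120:520] for n in("w4","w5")]))
E
```

```text
time_s: 10.42
ee_pos: [0.3722, 0.2378, 0.3337]
eef_rot: [[-0.726, -0.202, 0.657], [-0.152, 0.979, 0.134], [-0.671, -0.002, -0.742]]
force: [1.2, 0.3, 0.2]
gripper_width: 0.995
grip_force: 0.0
[-48.1454 -23.5093  -9.5557 132.0759  36.5025  45.9662  23.7869]
time_s: 10.98
ee_pos: [0.4184, 0.1056, 0.3262]
eef_rot: [[-0.739, -0.199, 0.643], [-0.148, 0.98, 0.133], [-0.657, 0.002, -0.754]]
force: [-0.2, 0.6, -1.1]
gripper_width: 0.998
grip_force: 0.0
[-10.6566 -28.2968 -11.0383 134.8233   3.3245  32.5678  76.9566]
```

View pics/w45.png

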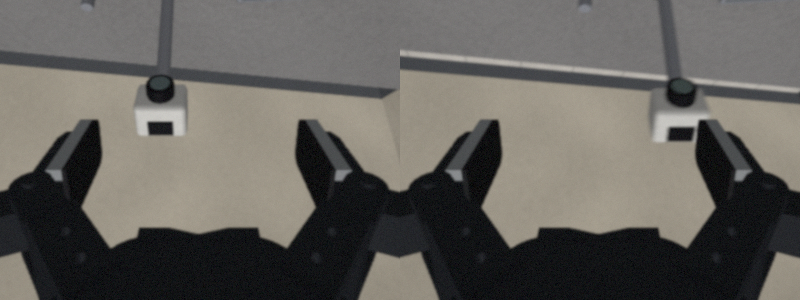

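The two views show the lens front at about (160,82) in the left half and (282,87) in the right half. I'll refine both by pixel values.

Run:
```python
import cv2
for n,u,v in(("w4",280,262),("w5",402,267)):
    g=cv2.imread(f"pics/{n}.png"); print(n); 
    for y in range(v-13,v+20): print(y,' '.join('%3d'%g[y,x].mean() for x in range(u-18,u+20)))
```

```text
w4
249  72  71  71  69  70  69  71  73  73  72  69  69  73  70  69  73  78  75  81  80  81  81  84  85  83  81  75  74  68  73  71  73  69  71  73  74  74  72
250  71  69  72  70  73  71  70  70  71  72  69  73  70  71  72  75  77  79  81  81  84  86  85  82  80  76  76  73  70  72  70  70  70  71  72  67  73  73
251  70  70  72  66  72  71  70  72  71  72  73  73  72  71  74  77  72  78  81  83  82  84  84  84  83  76  73  74  70  71  67  70  71  70  71  69  72  71
252  74  70  70  69  70  74  69  70  71  71  72  74  71  74  70  75  76  78  82  78  80  83  82  84  78  76  73  72  69  67  68  73  71  72  70  68  71  71
253  70  71  70  71  70  71  69  68  71  68  72  71  74  69  71  72  74  73  73  75  77  76  80  81  80  78  77  72  74  68  67  69  70  69  68  71  70  65
254  71  70  69  69  72  71  68  70  72  68  69  71  66  65  66  63  62  63  60  57  64  68  63  71  72  70  69  69  68  71  70  71  72  68  68  71  71  71
255  75  75  74  73  73  72  73  74  64  65  60  56  51  47  45  46  43  41  43  39  40  45  49  50  51  57  62  65  65  69  69  71  71  67  72  69  69  69
256  
[... 8501 characters left out ...]
  18  28  27  22  18  17  25  25  19  39  59  80  95 106 108 110 113 112 111
283 111 112 106 100  91  80  70  54  42  34  25  26  23  25  19  20  25  25  22  24  19  23  22  17  16   8  24  33  48  72  91  99 104 110 111 114 111 108
284 112 114 110 109  99  96  83  72  63  54  45  38  27  27  25  23  23  26  28  26  17  20  22  22  27  24  32  51  69  90 101 105 109 111 115 113 115 114
285 113 115 112 113 106 102  96  90  80  74  66  57  49  39  29  27  28  26  28  18  23  22  25  26  34  44  57  74  89 101 109 110 110 114 114 112 112 115
286 112 114 114 115 111 111 103 103  95  90  80  74  69  61  56  48  46  44  41  42  40  41  45  49  58  69  82  96 106 110 111 112 115 113 113 113 113 110
```

Run:
```python
from h import *
import pickle
P4,P5=[pickle.load(open(n+".pkl","rb")) for n in("w4","w5")]
L,e=tri(ray("w",(279.5,262.7),P4),ray("w",(401.8,266),P5)); print(L,e, plane("w",(279.5,262.7),.217,P4),plane("w",(401.8,266),.217,P5))
u=np.array([-.201,.98,0]);h=np.array([.98,.201,0]); print("rel to post",(L-[.618,.131,0])@u,(L-[.618,.131,0])@h)
P3=pickle.load(open("w3.pkl","rb")); print(proj("w",L,P3),proj("top",L),proj("scene",L))
s=read_state();print(s['ee_pos'])
```

```text
[0.5847 0.2344 0.215 ] [np.float64(0.0003914537626901956), np.float64(0.0003914537626901892)] [0.5795 0.2339 0.217 ] [0.5817 0.2328 0.217 ]
rel to post 0.1079933909995018 -0.01180627602944299
[380.2029 381.9503] [244.6996 217.3228] [410.3345 235.6663]
[0.4203 0.098  0.3261]
```

```bash
cat > go.py <<'E'
from h import *
def to(pos,x,z,grasp=False):
    "shift (mm) and twist (rad) from now to TCP pos, tool x, tool z"
    x=np.array(x,float);z=np.array(z,float);z/=np.linalg.norm(z);x-=z*(x@z);x/=np.linalg.norm(x)
    G=np.column_stack([x,np.cross(z,x),z]); s=read_state();r=np.array(s['eef_rot']);pos=np.array(pos)+(0.019*z if grasp else 0)
    print("shift",(r.T@(pos-s['ee_pos'])*1000).round(1),"twist",R.from_matrix(r.T@G).as_rotvec().round(3),"joints",np.array(s['joints']).round(1),"target",pos)
E
python3 -c "
from go import *
to([.4465,-.179,.26],[-.999,.044,0],[0,0,-1])"
```

```text
shift [  62.7 -277.1   32.9] twist [0.083 0.714 0.22 ] joints [ -9.7 -28.3 -10.9 134.8   3.2  32.5  77.4] target [ 0.4465 -0.179   0.26  ]
```

```bash
python3 -m crank '{"xyz":[[10,-40,5],[20,-95,12],[35,-150,20],[50,-205,25],[62,-255,30]],"twist":[[0.015,0.13,0.04],[0.03,0.28,0.09],[0.05,0.43,0.13],[0.07,0.58,0.18],[0.083,0.714,0.22]],"claw":[60,60,60,60,60]}' 60; python3 -c "
from go import *
to([.4465,-.179,.26],[-.999,.044,0],[0,0,-1])"
```

```text
time_s: 11.65
ee_pos: [0.4427, -0.1507, 0.2624]
eef_rot: [[-0.999, 0.032, -0.005], [0.032, 0.999, -0.001], [0.005, -0.001, -1.0]]
force: [1.0, -0.6, 1.0]
gripper_width: 0.703
grip_force: 0.0
shift [ -4.7 -28.2   2.4] twist [-0.001 -0.005  0.012] joints [ -6.3   2.5  20.5 109.7  -0.8  68.2 102.7] target [ 0.4465 -0.179   0.26  ]
```

```bash
python3 -m crank '{"xyz":[[-4,-20,2],[-4,-28,2],[-4,-28,2]],"twist":[[0,0,0.01],[0,0,0.012],[0,0,0.012]],"claw":[60,60,60]}'; python3 snap.py w6
python3 - <<'E'
from h import *
import pickle
P=pickle.load(open("w6.pkl","rb")); o=np.array([.4465,-.179,.075]);x=np.array([.999,-.044,0])
for d in (-.055,0,.046,.065): print(d,proj("w",o+d*x,P))
im=cv2.imread("pics/w6.png"); cv2.imwrite("pics/w6c.png",cv2.resize(im[60:300,180:500],None,fx=2.5,fy=2.5,interpolation=3))
E
```

```text
time_s: 12.02
ee_pos: [0.445, -0.176, 0.2601]
eef_rot: [[-0.999, 0.041, -0.002], [0.041, 0.999, 0.0], [0.002, 0.0, -1.0]]
force: [0.5, 0.0, 0.5]
gripper_width: 0.703
grip_force: 0.0
[ -4.2633   3.8072  21.8647 108.776   -1.5027  67.7982 105.7654]
-0.055 [315.7943 154.9644]
0 [315.8037 211.829 ]
0.046 [315.8109 255.1735]
0.065 [315.8137 272.0724]
```

View pics/w6c.png

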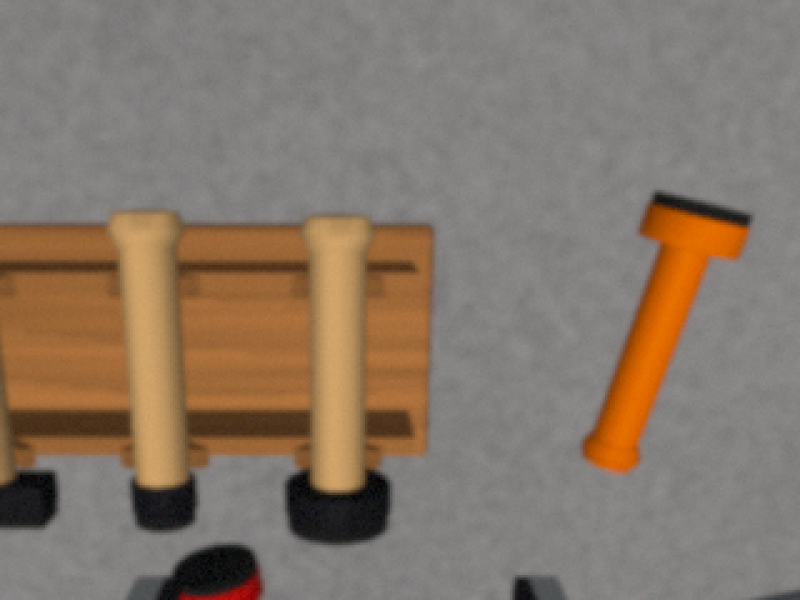

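The view shows the seal handle axis at crop x≈338, against a predicted 339.5. The knob end is at y≈216, the handle–head junction at y≈488 and the head's front edge at y≈540. I'll check the position along the axis.

```bash
python3 - <<'E'
from h import *
import pickle
P=pickle.load(open("w6.pkl","rb")); x=np.array([.999,-.044,0])
c=lambda q:((np.array(proj("w",q,P))-[180,60]+.5)*2.5-.5).round(1)
for dx in (0,-.003):
  o=np.array([.4465+dx,-.179,0])
  for n,d,z in (("knob",-.06,.0895),("knobmid",-.06,.075),("junction",.046,.086),("front top",.065,.097),("front ctr",.065,.075),("back top",.046,.097)): print(dx,n,c(o+d*x+[0,0,z]))
E
python3 -c "
from go import *
to([.4465,-.179,.075],[-.999,.044,0],[0,0,-1],1)"
```

```text
0 knob [339.9 227.2]
0 knobmid [340.2 224.5]
0 junction [340.1 498.6]
0 front top [339.9 553.7]
0 front ctr [340.3 530.9]
0 back top [339.8 509.2]
-0.003 knob [339.6 218.5]
-0.003 knobmid [339.9 216.2]
-0.003 junction [339.7 491.6]
-0.003 front top [339.5 546.8]
-0.003 front ctr [340.  524.4]
-0.003 back top [339.5 502. ]
shift [ -1.8  -3.8 204.2] twist [ 0.    -0.001  0.004] joints [ -4.3   3.8  21.8 108.8  -1.5  67.8 105.8] target [ 0.4465 -0.179   0.056 ]
```

```bash
python3 -m crank '{"xyz":[[2,-4,45],[3,-4,95],[3,-4,140],[3,-4,165],[3,-4,165]],"twist":[[0,0,0],[0,0,0.004],[0,0,0.004],[0,0,0.004],[0,0,0.004]],"claw":[55,55,55,55,55]}' 60; python3 -c "
from go import *
to([.442,-.1795,.075],[-.999,.044,0],[0,0,-1],1)"
```

```text
time_s: 12.7
ee_pos: [0.4404, -0.178, 0.0938]
eef_rot: [[-0.999, 0.042, -0.005], [0.042, 0.999, 0.002], [0.005, 0.001, -1.0]]
force: [-0.5, -1.5, 0.3]
gripper_width: 0.647
grip_force: 0.0
shift [-1.9 -1.5 37.8] twist [ 0.001 -0.005  0.002] joints [ -1.5  15.5  21.1 119.8  -7.6  46.3 111.8] target [ 0.442  -0.1795  0.056 ]
```

```bash
python3 -m crank '{"xyz":[[-1,-1,20],[-1,-1,38],[-1,-1,38],[-1,-1,38],[-1,-1,38]],"twist":[[0,0,0],[0,0,0],[0,0,0],[0,0,0],[0,0,0]],"claw":[55,55,55,10,10]}' 60; python3 -m crank '{"xyz":[[0,0,0],[0,0,0],[0,0,0]],"twist":[[0,0,0],[0,0,0],[0,0,0]],"claw":[10,10,10]}' 60
```

```text
time_s: 13.32
ee_pos: [0.4438, -0.1796, 0.0581]
eef_rot: [[-0.999, 0.044, 0.0], [0.044, 0.999, 0.002], [-0.0, 0.002, -1.0]]
force: [-3.1, -0.3, 7.6]
gripper_width: 0.238
grip_force: 59.5
time_s: 13.7
ee_pos: [0.4439, -0.1797, 0.0582]
eef_rot: [[-0.999, 0.044, 0.0], [0.044, 0.999, 0.002], [-0.0, 0.002, -1.0]]
force: [-1.1, 3.3, 6.6]
gripper_width: 0.236
grip_force: 58.3
```

```bash
python3 -m crank '{"xyz":[[0,0,-8],[0,0,-25],[0,0,-55],[0,0,-95],[0,0,-140]],"twist":[[0,0,0],[0,0,0],[0,0,0],[0,0,0],[0,0,0]],"claw":[10,10,10,10,10]}' 80
python3 - <<'E'
from go import *
xl=np.array([.888,.182,.423]); zl=np.cross(xl,[-.201,.98,0]); L=np.array([.581,.234,.217])
O=L-.145*xl; T=O+.017*-zl+.0019*xl   # TCP target
print(O,T); to(T,-xl,-zl); to(T-.08*xl+[0,0,.06],-xl,-zl)
E
```

```text
time_s: 14.32
ee_pos: [0.4421, -0.1808, 0.1981]
eef_rot: [[-0.999, 0.045, -0.003], [0.045, 0.999, -0.0], [0.003, -0.0, -1.0]]
force: [1.6, 0.1, -1.8]
gripper_width: 0.232
grip_force: 78.2
[0.4522 0.2076 0.1557] [0.461  0.2094 0.1411]
shift [ -1.6 390.7  56.9] twist [-0.054 -0.437 -0.243] joints [ -3.8   7.3  22.8 113.6  -3.2  59.9 107.9] target [0.461  0.2094 0.1411]
shift [ 68.8 373.   31. ] twist [-0.054 -0.437 -0.243] joints [ -3.8   7.3  22.8 113.6  -3.2  59.9 107.9] target [0.3899 0.1948 0.1672]
```

```bash
python3 -m crank '{"xyz":[[10,25,-10],[25,70,-10],[40,120,-10],[55,170,-5],[65,220,0]],"twist":[[0,0,0],[-0.01,-0.1,-0.06],[-0.03,-0.22,-0.12],[-0.04,-0.33,-0.18],[-0.054,-0.437,-0.243]],"claw":[10,10,10,10,10]}' 80
cat > tgt.py <<'E'
from go import *
import sys
xl=np.array([.888,.182,.423]); zl=np.cross(xl,[-.201,.98,0]); L=np.array([.581,.234,.217])
T=L-.145*xl-.017*zl+.0019*xl
to(T-float(sys.argv[1])*xl,-xl,-zl)
E
python3 tgt.py .06
```

```text
time_s: 14.95
ee_pos: [0.3867, 0.0432, 0.1974]
eef_rot: [[-0.885, -0.203, 0.419], [-0.183, 0.979, 0.087], [-0.428, 0.0, -0.904]]
force: [0.3, 0.4, -2.2]
gripper_width: 0.229
grip_force: 78.3
shift [-12.2 147.7  96.2] twist [0.001 0.006 0.002] joints [-16.5 -18.5   2.6 140.    3.1  33.2  85.6] target [0.4077 0.1985 0.1157]
```

```bash
python3 -m crank '{"xyz":[[-20,15,10],[-32,45,30],[-37,80,50],[-37,115,75],[-37,140,92]],"twist":[[0,0,0],[0,0,0],[0,0,0],[0,0,0],[0,0,0]],"claw":[10,10,10,10,10]}' 80; python3 tgt.py .03
```

```text
time_s: 15.58
ee_pos: [0.4303, 0.1946, 0.1288]
eef_rot: [[-0.887, -0.202, 0.415], [-0.183, 0.979, 0.085], [-0.423, -0.0, -0.906]]
force: [0.3, -0.9, -1.0]
gripper_width: 0.233
grip_force: 78.5
shift [-5.1  8.3  2.9] twist [0.    0.001 0.001] joints [-16.6   0.7 -20.5 135.6  27.9  23.4  40.8] target [0.4343 0.2039 0.1284]
```

```bash
python3 -m crank '{"xyz":[[-5,8,3],[-15,8,3],[-25,8,3],[-33,8,3],[-33,8,3]],"twist":[[0,0,0],[0,0,0],[0,0,0],[0,0,0],[0,0,0]],"claw":[10,10,10,10,10]}' 80; python3 tgt.py 0; python3 snap.py w7
python3 - <<'E'
from h import *
s=grab_frame("scene")[:,:,::-1];t=grab_frame("top")[:,:,::-1]; w=cv2.imread("pics/w7.png")
r=lambda i,y,x,h,ww,f:cv2.resize(i[y:y+h,x:x+ww],None,fx=f,fy=f,interpolation=3)
cv2.imwrite("pics/scene7.png",s);cv2.imwrite("pics/top7.png",t)
A=np.hstack([r(w,200,220,150,200,2),r(t,170,200,100,133,3)[:300,:399]]);B=np.hstack([r(s,190,330,100,133,3),r(s,190,330,1,1,1).repeat(300,0).repeat(400,1)])
cv2.imwrite("pics/chk7.png",np.vstack([A[:, :799],B[:300,:799]]))
E
```

```text
time_s: 16.2
ee_pos: [0.4605, 0.2076, 0.1414]
eef_rot: [[-0.887, -0.2, 0.416], [-0.181, 0.98, 0.086], [-0.425, 0.001, -0.905]]
force: [0.1, -0.3, -0.2]
gripper_width: 0.23
grip_force: 78.5
shift [-0.5  1.7  0.7] twist [ 0.     0.002 -0.001] joints [-16.1   2.8 -20.2 131.3  26.8  25.3  43.2] target [0.461  0.2094 0.1411]
[-16.1291   2.8462 -20.1562 131.273   26.7995  25.2936  43.1991]
```

View pics/chk7.png

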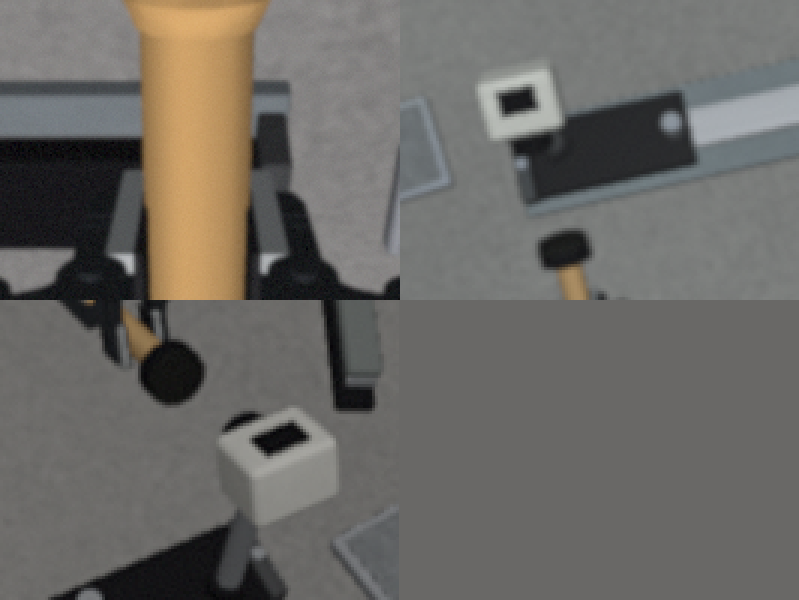

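The composite shows the carriage still home (plate on the stop, post top at (671,123) in the top panel). The seal is held with its head in front of the lens: the face disc is at (172,372) in the scene panel and the head at (566,250) in the top panel. I'll check lateral and height alignment numerically.

Run:
```python
from h import *
q=lambda x,y,x0,y0:(x0+(x+.5)/3-.5,y0+(y+.5)/3-.5)
xl=np.array([.888,.182,.423]);u=np.array([-.201,.98,0]);h=np.array([.98,.2,0]);L=np.array([.581,.234,.217])
post=plane("top",q(271,123,200,170),.095);print("post",post,"lens along u from post:",(L-post)@u,(L-post)@h)
box=plane("top",q(118,101,200,170),.245);print("box rect along u",(box-post)@u)
F=L-.08*xl; fs=q(172,72,330,190);ft=q(166,250,200,170)
print("face scene px",fs,"pred",proj("scene",F)," head top px",ft,"pred head mid",proj("top",F-.0095*xl))
o,d=ray("scene",fs); X=o+d*((F-o)@xl)/(d@xl);print("face pt in plane",X,"off u,z",(X-F)@u*1e3,(X-F)@np.cross(xl,u)*1e3)
M=F-.0095*xl;o,d=ray("top",ft);n=np.cross(xl,u);X=o+d*((M-o)@n)/(d@n);print("head top off x,u",(X-M)@xl*1e3,(X-M)@u*1e3)
```

```text
post [0.6158 0.1304 0.095 ] lens along u from post: 0.10849139639226642 -0.013386523399130905
box rect along u 0.11107188863604522
face scene px (387.0, 213.66666666666666) pred [389.7896 215.0333]  head top px (255.0, 253.0) pred head mid [253.7036 252.2851]
face pt in plane [0.5087 0.2132 0.1885] off u,z -5.831039613690571 5.891753908378981
head top off x,u -2.5998728351168396 -2.649884432370468
```

Run:
```python
from h import *
from scipy.optimize import least_squares
q=lambda x,y,x0,y0:(x0+(x+.5)/3-.5,y0+(y+.5)/3-.5)
xl=np.array([.888,.182,.423]);u=np.array([-.201,.98,0]);n=np.cross(xl,u);L=np.array([.581,.234,.217]);B=np.c_[xl,u,n]
def mask(name,x0,y0,x1,y1):
    g=cv2.imread(f"pics/{name}7.png")[y0:y1,x0:x1].max(2)<45
    k,l,st,c=cv2.connectedComponentsWithStats(g.astype(np.uint8)); i=1+st[1:,4].argmax(); return c[i]+[x0,y0],st[i]
ps,a=mask("scene",374,300-95,400,228);pt,b=mask("top",240,243,268,262);print(ps,a,pt,b)
M=L-.0895*xl; sg=np.array(read_state()['ee_pos'])
X,e=tri(ray("scene",ps),ray("top",pt));print("head mid off from ideal (x,u,z mm)",(X-M)@B*1e3,e)
```

```text
[386.7855 213.9148] [  3   0  21  20 317] [254.2263 252.8321] [  7   5  16  11 137]
head mid off from ideal (x,u,z mm) [-3.1298 -0.5562 -3.8003] [np.float64(8.444378222384066e-05), np.float64(8.444378222391088e-05)]
```

Run:
```python
from h import *
import pickle
P=pickle.load(open("w7.pkl","rb"));T=np.array(P["pose"])[:3,:3];K=np.array(P["camera_matrix"])
im=cv2.imread("pics/w7.png").astype(float); sat=cv2.GaussianBlur(im[:,:,2]-im[:,:,0],(3,3),0)  # wood: red-blue
rows=[];l=[];r=[]
for v in range(222,336):
    s=sat[v,270:370]; th=s.max()*.5; i=np.where(s>th)[0]; a,b=i[0],i[-1]
    l.append(270+a-(s[a]-th)/(s[a]-s[a-1]));r.append(270+b+(s[b]-th)/(s[b]-s[b+1]));rows.append(v)
rows=np.array(rows);pl=np.polyfit(rows,l,1);pr=np.polyfit(rows,r,1);print(pl,pr,np.std(l-np.polyval(pl,rows)),np.std(r-np.polyval(pr,rows)))
v=-(pl[1]-pr[1])/(pl[0]-pr[0]);d=np.linalg.solve(K,[np.polyval(pl,v),v,1]);d=T@d/np.linalg.norm(d)
xl=np.array([.888,.182,.423]);u=np.array([-.201,.98,0]);d*=np.sign(d@xl);print("axis",d,"off u,z deg",np.degrees([d@u,d@np.cross(xl,u)]))
nl=np.cross(np.linalg.solve(K,[np.polyval(pl,0),0,1]),np.linalg.solve(K,[np.polyval(pl,400),400,1]));nr=np.cross(np.linalg.solve(K,[np.polyval(pr,0),0,1]),np.linalg.solve(K,[np.polyval(pr,400),400,1]))
nl/=np.linalg.norm(nl);nr/=np.linalg.norm(nr);nl*=np.sign(nl[0]);nr*=-np.sign(nr[0])
# point c with nl.c=.011, nr.c=.011 : solve in plane perpendicular to axis
dc=T.T@d; c=np.linalg.lstsq(np.array([nl,nr,dc]),np.array([.011,.011,0]),rcond=None)[0]
o=np.array(P["pose"])[:3,3]+T@c; L=np.array([.581,.234,.217]); tt=((L-.08*xl-o)@xl)/(d@xl); F=o+tt*d
print("axis at face plane, off u,z mm",(F-L)@u*1e3,(F-L)@np.cross(xl,u)*1e3)
```

```text
[  0.0388 281.3874] [ -0.0335 352.7966] 0.40053894414636676 0.3980327233271589
axis [0.927  0.1904 0.3231] off u,z deg [ 0.0157 -6.1609]
axis at face plane, off u,z mm -2.0758550634591226 -16.161468528910955
```

```bash
cat > sil.py <<'E'
from h import *
import pickle
def edges(n,rows,c0,c1):
    im=cv2.imread(f"pics/{n}.png").astype(float); sat=cv2.GaussianBlur(im[:,:,2]-im[:,:,0],(1,5),0); out=[]
    for v in rows:
        s=sat[v,c0:c1]; th=(np.median(s[len(s)//2-6:len(s)//2+6])+0)*.5
        m=len(s)//2; a=m
        while s[a-1]>th:a-=1
        b=m
        while s[b+1]>th:b+=1
        out.append((c0+a-(s[a]-th)/(s[a]-s[a-1]),c0+b+(s[b]-th)/(s[b]-s[b+1])))
    return np.array(out)
def pred(P,o,d,rows,rad=.011):
    d=d/np.linalg.norm(d); a=np.cross(d,[0,0,1.]);a/=np.linalg.norm(a);b=np.cross(d,a)
    T=np.linalg.inv(np.array(P["pose"]));K=np.array(P["camera_matrix"]);th=np.linspace(0,2*np.pi,361)[:-1];res=[]
    pts=lambda s:(o+s*d)[None]+rad*(np.cos(th)[:,None]*a+np.sin(th)[:,None]*b)
    def im(s):
        c=(pts(s)@T[:3,:3].T+T[:3,3])@K.T; return c[:,:2]/c[:,2:]
    A,B=im(-.06),im(.06)
    # each generator projects to a line; the silhouette is the extreme generator at each row
    for v in rows:
        x=A[:,0]+(v-A[:,1])/(B[:,1]-A[:,1])*(B[:,0]-A[:,0]); res.append((x.min(),x.max()))
    return np.array(res)
E
python3 - <<'E'
from sil import *
P6,P7=[pickle.load(open(n+".pkl","rb")) for n in("w6","w7")]
r6=np.arange(170,246,8);e=edges("w6",r6,296,336);p=pred(P6,np.array([.442,-.1795,.075]),np.array([.999,-.044,0]),r6)
print("w6 width meas-pred",(np.diff(e)-np.diff(p)).T,"centre",(e-p).mean(1))
xl=np.array([.888,.182,.423]);u=np.array([-.201,.98,0]);n=np.cross(xl,u)
r7=np.arange(224,345,8);e=edges("w7",r7,270,370);print("w7 width",np.diff(e).T)
tcp=np.array([.4605,.2076,.1414]);o=tcp+.017*n-.0019*xl
for a in(0,3,6):
    d=xl*np.cos(np.radians(a))-n*np.sin(np.radians(a)); p=pred(P7,o,d,r7); print(a,"meas-pred width",(np.diff(e)-np.diff(p)).T,"centre",(e-p).mean(1))
E
```

```text
Traceback (most recent call last):
  File "sil.py", line 8, in edges
    while s[a-1]>th:a-=1
          ~^^^^^
IndexError: index -41 is out of bounds for axis 0 with size 40
```

Run:
```python
from sil import *
P7=pickle.load(open("w7.pkl","rb"))
xl=np.array([.888,.182,.423]);u=np.array([-.201,.98,0]);n=np.cross(xl,u)
r7=np.arange(224,345,8);e=edges("w7",r7,270,370);print("w7 width",np.diff(e).T)
tcp=np.array([.4605,.2076,.1414]);o=tcp+.017*n-.0019*xl
for a in(0,3,6):
    d=xl*np.cos(np.radians(a))-n*np.sin(np.radians(a)); p=pred(P7,o,d,r7); print(a,"meas-pred width",(np.diff(e)-np.diff(p)).T,"centre",(e-p).mean(1))
im=cv2.imread("pics/w7.png").astype(int); print("knob col profile R-B at u=318",[(v,im[v,316:320,2].mean()-im[v,316:320,0].mean()) for v in range(120,226,4)])
for v in range(150,224,6):
    s=im[v,:,2]-im[v,:,0]; i=np.where(s>40)[0]; print(v,i[(i>260)&(i<380)][[0,-1]] if len(i) else None)
for dr in (0,3,6):
    d=xl*np.cos(np.radians(dr))-n*np.sin(np.radians(dr)); k=np.cross(d,u); print(dr,"knob end centre/top",proj("w",o-.06*d,P7),proj("w",o-.06*d+.0145*k,P7))
```

```text
w7 width [[54.9581 54.5586 54.37   53.666  52.9905 52.5245 53.4804 52.9696 51.8921
  51.5563 49.3347 48.2245 48.2362 47.3247 46.8354 46.573 ]]
0 meas-pred width [[-2.6178 -2.5778 -2.3268 -2.5912 -2.8272 -2.8537 -1.4582 -1.5295 -2.1675
  -2.0637 -3.8457 -4.5164 -4.0652 -4.5371 -4.5869 -4.4097]] centre [-1.1412 -1.1058 -1.012  -1.1014 -1.04   -1.0473 -1.0145 -1.0879 -1.0019
 -0.9683 -0.93   -0.9342 -0.9235 -0.9484 -0.8975 -0.9423]
3 meas-pred width [[-3.6782 -3.5504 -3.2117 -3.3884 -3.5366 -3.4753 -1.9921 -1.9757 -2.5259
  -2.3344 -4.0287 -4.6117 -4.0727 -4.4569 -4.4189 -4.154 ]] centre [-1.1458 -1.11   -1.0159 -1.1049 -1.043  -1.05   -1.0168 -1.0898 -1.0034
 -0.9694 -0.9307 -0.9345 -0.9234 -0.948  -0.8967 -0.9411]
6 meas-pred width [[-4.8213 -4.599  -4.1658 -4.248  -4.3017 -4.146  -2.5683 -2.4574 -2.9132
  -2.6272 -4.227  -4.7155 -4.082  -4.3717 -4.2393 -3.8799]] centre [-1.1508 -1.1146 -1.0201 -1.1086 -1.0464 -1.0529 -1.0193 -1.0919 -1.005
 -0.9706 -0.9315 -0.9349 -0.9233 -0.9475 -0.8957 -0.9397]
knob col profile R-B at u=318 [(120, np.float64(2.25)), (124, np.float64(3.0)), (128, np
[... 262 characters left out ...]
172, np.float64(2.5)), (176, np.float64(40.5)), (180, np.float64(52.75)), (184, np.float64(59.0)), (188, np.float64(79.75)), (192, np.float64(78.5)), (196, np.float64(82.0)), (200, np.float64(84.25)), (204, np.float64(96.0)), (208, np.float64(107.0)), (212, np.float64(108.0)), (216, np.float64(105.75)), (220, np.float64(101.25)), (224, np.float64(102.0))]
150 None
156 None
162 None
168 None
174 None
180 [288 348]
186 [285 351]
192 [283 353]
198 [281 354]
204 [284 352]
210 [286 349]
216 [290 346]
222 [290 345]
0 knob end centre/top [318.8157 176.5053] [318.8558 182.9736]
3 knob end centre/top [318.8238 178.0121] [318.8681 187.2191]
6 knob end centre/top [318.8326 180.0608] [318.8812 192.1706]
```

Run:
```python
from sil import *
P7=pickle.load(open("w7.pkl","rb"));im=cv2.imread("pics/w7.png").astype(int)
for v in(228,232,262):
    for r in (range(284,300),range(338,354)): print(v,r[0],[(im[v-1:v+2,x,2].mean().round().astype(int),(im[v-1:v+2,x,2]-im[v-1:v+2,x,0]).mean().round().astype(int)) for x in r].__str__().replace("np.int64",""))
xl=np.array([.888,.182,.423]);n=np.cross(xl,[-.201,.98,0]);tcp=np.array([.4605,.2076,.1414])
for z in(.017,.014,.011): print(z,pred(P7,tcp+z*n-.0019*xl,xl,[228,232,262]))
for z in(.017,.014,.011):
  for d in (-.05,-.055): print("knob w",z,d,pred(P7,tcp+z*n-.0019*xl,xl,[198],.0145))
```

```text
228 284 [((130), (2)), ((130), (1)), ((130), (3)), ((131), (4)), ((130), (5)), ((131), (18)), ((134), (40)), ((140), (62)), ((148), (73)), ((156), (76)), ((160), (79)), ((164), (79)), ((166), (82)), ((172), (86)), ((174), (86)), ((178), (86))]
228 338 [((162), (80)), ((157), (77)), ((152), (76)), ((146), (73)), ((144), (69)), ((137), (68)), ((130), (62)), ((125), (53)), ((121), (30)), ((125), (12)), ((134), (4)), ((136), (2)), ((138), (3)), ((138), (2)), ((136), (2)), ((138), (4))]
232 284 [((134), (3)), ((136), (2)), ((136), (4)), ((135), (5)), ((132), (6)), ((132), (17)), ((133), (39)), ((137), (62)), ((147), (71)), ((153), (75)), ((158), (78)), ((162), (80)), ((168), (82)), ((171), (85)), ((176), (86)), ((175), (88))]
232 338 [((162), (80)), ((158), (77)), ((151), (74)), ((146), (71)), ((142), (71)), ((136), (66)), ((131), (62)), ((126), (51)), ((123), (29)), ((129), (11)), ((129), (4)), ((131), (2)), ((134), (2)), ((134), (3)), ((135), (2)), ((136), (3))]
262 284 [((121), (-11)), ((119), (-12)), ((119), (-11)), ((119), (-12)), ((121), (-12)), ((120), (-7)), ((123), (7)), ((131), (35)), ((140), (61)), ((147), (71)), ((153), (77)), ((159), (77)), ((163), (81)), ((168), (84)), ((172), (83)), ((177), (87))]
262 338 [((157), (77)), ((154), (76)), ((148), (72)), ((143), (70)), ((138), (70)), ((133), (64)), ((125), (53)), ((119), (29)), ((112), (6)), ((99), (-6)), ((78), (-6)), ((53), (-4)), ((41), (-3)), ((41), (-2)), ((41), (-2)), ((38), (-3))]
0.017 [[290.1838 347.5399]
 [290.2969 347.4333]
 [291.1452 346.6333]]
0.014 [[290.8545 346.8569]
 [290.965  346.7529]
 [291.7941 345.9725]]
0.011 [[291.4942 346.2054]
 [291.6023 346.1039]
 [292.413  345.3423]]
knob w 0.017 -0.05 [[279.8406 357.842 ]]
knob w 0.017 -0.055 [[279.8406 357.842 ]]
knob w 0.014 -0.05 [[280.7599 356.9092]]
knob w 0.014 -0.055 [[280.7599 356.9092]]
knob w 0.011 -0.05 [[281.6354 356.0208]]
knob w 0.011 -0.055 [[281.6354 356.0208]]
```

Run:
```python
from h import *
xl=np.array([.888,.182,.423]);u=np.array([-.201,.98,0]);n=np.cross(xl,u)
for L in([.581,.234,.217],[.5847,.2344,.215]):
    L=np.array(L)+.0013*u; print([proj("top",L+.017*(np.cos(a)*n+np.sin(a)*u)).round(1) for a in(0,1.57,-1.57)],proj("top",L+.017*n+.02*xl))
g=cv2.imread("pics/top7.png").mean(2).astype(int)
for v in range(206,228): print(v,g[v,232:262])
g=cv2.imread("pics/scene7.png").mean(2).astype(int)
for L in([.581,.234,.217],[.5847,.2344,.215]):
    L=np.array(L)+.0013*u; print([proj("scene",L+.017*(np.cos(a)*n+np.sin(a)*u)).round(1) for a in(0,.8,-.8,-1.57)])
for v in range(222,236): print(v,g[v,400:420])
```

```text
[array([244., 221.]), array([237.4, 220.4]), array([251.1, 217.3])] [241.8763 213.1713]
[array([243.9, 219.5]), array([237.3, 219. ]), array([251. , 215.9])] [241.8163 211.7541]
206 [160 115  64  28  24  32  39  45  55  67  82  96 107 125 154 177 183 183
 181 175 159 132 112 110 113 117 117 111 108 108]
207 [170 134  82  48  57  74  91 102 111 121 137 152 159 164 174 181 182 182
 181 178 164 138 114 105 106 107 101  92  87  83]
208 [177 150 114 102 114 129 145 156 161 162 170 177 180 181 181 181 182 181
 181 179 168 143 111  89  82  79  72  62  56  52]
209 [180 167 154 156 162 169 175 178 179 178 179 182 182 181 182 182 181 181
 182 180 173 149 113  74  55  49  46  43  41  40]
210 [182 179 177 180 181 181 182 182 181 180 181 181 181 182 181 182 181 181
 180 179 171 148 109  66  41  39  39  37  41  40]
211 [182 181 183 182 183 182 182 182 180 182 182 181 181 180 178 179 176 175
 172 166 154 130  93  56  40  39  41  40  41  41]
212 [183 184 183 182 181 181 181 182 182 182 181 177 177 173 169 162 155 148
 143 133 117  93  65  45  40  40  41  41  38  39]
213 [184 184 184 183 182 181 179 
[... 2575 characters left out ...]
105]
228 [110 108 107 107 108 107 104  93  76  62  40  27  22  15  17  34  55  83
 103 119]
229 [106 107 106 107 108 107  93  66  38  23  13   7  12  19  35  58  87 105
 122 140]
230 [105 104 106 106 107  94  66  30  12   9  17  32  46  65  96 116 134 144
 144 149]
231 [103 103 105 104  95  63  31  11  19  36  58  85 101 117 140 148 150 151
 149 148]
232 [105 104 105  99  75  32  21  40  63  95 114 131 143 146 150 151 149 147
 140 136]
233 [106 105 104  95  62  46  72  97 115 138 148 148 149 149 149 146 137 128
 111  90]
234 [107 105 105 102  96 105 123 140 144 148 149 148 149 146 137 125  97  75
  55  35]
235 [108 107 109 121 137 145 147 148 148 148 147 149 146 130  96  65  41  22
  13  15]
```

```bash
python3 -m crank '{"xyz":[[-1,1.5,-1],[-2.5,3,-2.5],[-2.5,3,-2.5],[-2.5,3,-2.5],[-2.5,3,-2.5]],"twist":[[0,0,0],[0,0,0],[0,0,0],[0,0,0],[0,0,0]],"claw":[10,10,10,10,10]}' 80; python3 snap.py w8
python3 - <<'E'
from sil import *
for n in("scene","top"): cv2.imwrite(f"pics/{n}8.png",grab_frame(n)[:,:,::-1])
xl=np.array([.888,.182,.423]);u=np.array([-.201,.98,0]);n=np.cross(xl,u);L=np.array([.5825,.2342,.2162])+.0013*u;B=np.c_[xl,u,n]
def mask(name,x0,y0,x1,y1):
    g=cv2.imread(f"pics/{name}8.png")[y0:y1,x0:x1].max(2)<45
    k,l,st,c=cv2.connectedComponentsWithStats(g.astype(np.uint8)); i=1+st[1:,4].argmax(); return c[i]+[x0,y0],st[i]
ps,a=mask("scene",374,203,400,227);pt,b=mask("top",240,240,268,262)
X,e=tri(ray("scene",ps),ray("top",pt));print(a,b,"head mid off (x,u,n mm)",(X-L+.0895*xl)@B*1e3)
s=read_state(); tcp=np.array(s['ee_pos']);r=np.array(s['eef_rot']);print(tcp,"face by kinematics off",(tcp+r@[-.0631,0,-.0137]-L+.08*xl)@B*1e3, "axis err deg",np.degrees(np.arccos(-r[:,0]@xl/np.linalg.norm(xl))),np.abs(s['joint_vel']).max())
post=[plane("top",(200+q/3-.33,170+123/3.-.33),.095) for q in(271,)]
d=[cv2.absdiff(cv2.imread("pics/top7.png"),cv2.imread("pics/top8.png"))[175:235,225:300].max()];print("rig change",d)
E
```

```text
time_s: 16.98
ee_pos: [0.4599, 0.2109, 0.1437]
eef_rot: [[-0.887, -0.202, 0.415], [-0.183, 0.979, 0.085], [-0.423, 0.0, -0.906]]
force: [0.6, -0.4, -1.3]
gripper_width: 0.234
grip_force: 78.5
[-16.3288   2.7664 -20.3934 130.935   26.4845  25.865   43.2617]
[  5   0  21  21 326] [  5   7  16  12 140] head mid off (x,u,n mm) [-1.2736  1.7567  0.7551]
[0.4599 0.211  0.1438] face by kinematics off [-0.5395  0.5884  0.8358] axis err deg 0.04621343029288628 0.06617820010699184
rig change [np.uint8(7)]
```

```bash
python3 -m crank '{"xyz":[[0,0,0],[0,0,0],[0,0,0],[0,0,0]],"twist":[[0,0,0],[0,0,0],[0,0,0],[0,0,0]],"claw":[10,10,10,10]}' 80; python3 -c "
from bench import env; print(env.sign_off())"
```

```text
time_s: 17.62
ee_pos: [0.46, 0.211, 0.1438]
eef_rot: [[-0.887, -0.201, 0.415], [-0.182, 0.979, 0.086], [-0.424, 0.0, -0.906]]
force: [-0.2, 0.1, -1.2]
gripper_width: 0.232
grip_force: 78.5
the job is handed in; nothing more can be done
None
```

The job is handed in at 17.6 s: the carriage is home against its far stop, and the gripper holds the seal about 8 cm from the lens, square to it and centred within about 2 mm by my measurements (no verdict was shown).

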